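# Load a vial carrier past the drop gate of a coil loader

## Task

Load the vial carrier into the coil: press the loader's finger bar down with one fingertip so that the drop gate swings up, and keep it held up while you push the carrier along the chute by its tail plate until it is fully home against the end stop; then let go of the bar so that the gate drops shut behind the vials. The gate must never touch the carrier, nothing is picked up or lifted, and the other things on the bench stay where they are.

Things in the scene. Friction and masses are not known exactly. Their poses are not given: they have to be found in the camera images.
- loader: Coil loader, fixed: base plate, white chute into a white coil, drop gate. Origin on the bench under the chute's middle line and the gate blade. Its frame: +y = feeding direction (into the coil, roughly to the robot's right), x = across the chute (+x = finger bar side, nearer the robot), z up. Base plate 8 mm thick, x -60 to 64, y -300 to 12 mm. Outside the gate the chute is free from above.
- gate_line (a point): Middle of the chute floor under the gate blade: loader frame (0, 0, 28) mm. The chute is a U-shaped trough, open on top, from loader y -225 to +18 mm and on into the coil; floor at z 28, inner width 64 (x -32 to 32), walls 6 thick with tops at z 52 mm.
- chute_mouth (a point): Middle of the chute floor at its open outer end, where carriers are put in: loader (0, -225, 28) mm. It and the end stop lie on the chute's middle line, 315 mm apart.
- end_stop (a point): Foot of the end stop's face inside the coil, on the chute floor: loader (0, 90, 28) mm. The stop is 40 wide and 20 mm high.
- coil_mouth (a point): Centre of the coil's mouth: loader (0, 18, 79) mm. The coil is a white tube with copper strips, outside diameter 156, inside 132, 90 mm long (loader y 18 to 108), top at z 157 mm.
- hinge (a point): Point of the gate's hinge axis in the blade's plane: loader (50, 0, 68) mm. The steel hinge shaft, 8 mm diameter, runs along loader y from -296 to 4 on two posts (16 x 10 mm, at y -290 and -16, tops at z 78). Beyond the chute's far wall a keeper post with a black switch: x -62 to -40, y -17 to 9, top at z 78 mm.
- gate (a joint): Angle of the drop gate: 0 = shut (blade across the chute, lower edge 14 mm above its floor; cannot be pushed through), 0.9 rad = fully up (stop). It clears the vials from 0.6 rad on; 0.78 is good to hold. Gate and finger bar are one piece: pressing the bar down anywhere along it raises the blade. Force on the bar 2 to 6 N; a spring drops the gate shut when it is let go.
- bar_mid (a point): Middle of the finger bar's top face (moves with the gate). Flat steel strip along the chute, loader y -278 to -50, 32 wide, 5 thick, 24 to 56 mm out from the hinge axis, on an arm under each end; level at 0.5 rad (press its middle). This point in the loader frame, mm: shut x 89, z 80 (outer edge at z 88); at 0.5 rad x 90, z 60; at 0.6 x 89, z 56; at 0.78 x 86, z 49; at 0.9 x 84, z 45.
- carrier: Vial carrier, white plastic, in the chute, 60 wide (x), 160 long (y) mm, 0.3 to 0.6 kg. Origin: middle of its underside, +y = front. 8 mm sled; on its front half (y 0 to 80) the vial block, caps up to 44 above the underside; a low tail with an upright push plate at its end. Home (front on the end stop), its origin is at loader y 10 mm and the shut gate stands over the low tail behind the vials.
- push_face (a point): Middle of the rear face of the carrier's push plate (carrier y -80 mm), 36 mm above the carrier's underside, 64 mm above the bench. The plate is upright, 60 wide, 6 thick, its top 84 mm above the bench. Home: loader y -70 mm, so the plate always stays outside the gate.
- front_edge (a point): Middle of the front face of the carrier's vial block (carrier y +80 mm), 20 mm above its underside. At the start it is 15 to 55 mm before the gate blade (loader y -55 to -15 mm).
- spare_rack: Bystander: loose white vial rack, 62 x 80 x 44 mm, no tail. Origin at the middle of its underside.
- sphere_phantom: Bystander: amber glass sphere of 94 mm diameter on a black foot, with a white stopper, 146 mm high. Origin under its middle.
- gel_jar: Bystander: small clear screw-top jar, 52 mm diameter, 75 mm high. Origin under its middle.
- torque_wrench: Bystander: small steel wrench lying on the bench, 140 mm long.
- screwdriver: Bystander: screwdriver lying on the bench, 170 mm long.
- beaker: Bystander: clear plastic beaker, 64 mm diameter, 70 mm high. Origin under its middle.
- attenuator: Bystander: small aluminium attenuator block, 26 x 50 x 16 mm, with brass connectors.
- blade_foot (a point): Middle of the lower edge of the gate blade (moves with the gate). The aluminium blade and its drop arm are 4 to 6 mm thick, span the chute and always stay in the loader's plane y = 0; shut, this point is at loader (-16, 0, 42) mm. Raised to 0.8 rad the arm's far end stands about 160 mm above the bench.

How it is judged:
By the outcome, as a careful person would: the job done as asked, in the order asked, and still so for the second after the job is handed in, with the robot touching nothing.
It also fails if it takes over 35 s, if anything falls off the work surface, if the arm or the gripper's body presses on something with over 40 N, if the wrist force passes 120 N, or if a joint passes its speed limit or range.

## Robot

A 6-joint arm with a two-finger parallel gripper is mounted at the origin on the work surface. World frame = base frame: x ahead of the robot, y to its left, z up, the work surface at z = 0. Lengths are in m, angles in rad, forces in N, time in s.
With the tool pointing down it reaches from about 0.325 to 0.85 m from the base axis. Payload 15.5 kg.
Tool frame: the origin (TCP) lies midway between the tips of the shut fingers; the grasp point (between the pads) lies 19 mm behind it (grip_depth is the z of the grasp point in the tool frame, in m); z points along the fingers, y is the direction in which the jaws open and shut (so a half turn about z gives the same grasp; the last joint's range is limited). The gripper opens to 91 mm and grips with 3 to 60 N. Pads are 32 mm wide; open, the fingers measure 118 mm over their backs; the gripper's body (76 mm by 178 mm) begins 60 mm behind the grasp point.
Start: joints at [-1.421, 0.494, 1.345, -0, 1.302, -0.096], TCP at [0.151, -0.606, 0.214] pointing down, gripper open.
Joint ranges: [-2.91, 2.91], [-0.82, 2.16], [0.22, 2.67], [-1.22, 4.37], [0.12, 2.79], [-3.08, 3.08]. Speed limits (rad/s): [1.89, 1.89, 2.57, 3.01, 3.01, 3.01].

## Interface

Orientations are given as a unit quaternion [x, y, z, w].
In Python, from bench import state, get_image, camera_model, sign_off, grip_depth gives the robot as it stands.
- The arm moves only by the tool apply_moves, never from a script. Its argument "deltas" is one flat list of numbers, 5 for each row, row after row: the finger opening in m, from 0 to 0.0912, then the shift along the world's x, y, z in m, then the turn about the world's z in degrees. In form: [claw, tx, ty, tz, twist, claw, tx, ty, tz, twist, ...]. A call has 1 to 20 rows; each row is the pose to reach, as a shift and turn from the pose commanded when the call began; what a row does not reach only later rows make up. A row lasts 1/10 s, in which the tool goes at most 50 mm and 8.59 degrees, less where a joint would pass 70% of its speed; a pose out of reach is approached as far as the arm can. A call with a gripper value outside its range is refused whole. The fingers move at their own pace and stop on an object; "grip_force" is the grip in N (left out, the last holds). Time passes only in rows, so rows that repeat a pose let the fingers close. It gives the time, the measured TCP pose, the force and the opening at its end, in the units of the state.
- state(): the state, without advancing time (a new reading comes with each control period).
- get_image(name): name is "side" or "top"; returns the picture (480x640x3 uint8, red, green, blue); there is no depth.
- camera_model(name): a dict with "K" (3x3 intrinsics, pixels), "k1" (the pictures are not rectified: a ray, as slopes to the right and down, at radius r is drawn at 1 + k1 r^2 times it, then the intrinsics apply), "rvec" (rotation vector, rad) and "tvec" (3), from world to camera coordinates, as OpenCV has them. Camera axes: x right, y down, z forward; pixel columns grow to the right and rows downward; lengths in m; the calibration is good to about 2 mm. A picture is of the moment at which its call begins. camera_model takes no time and is no camera call.
- sign_off(): hands the job in, once; it reports no verdict.
The state is a dict: "time_s": time; "qpos": joint angles; "joint_velocities": joint speeds; "joint_efforts": joint torques, N m; "ee_pos": TCP position; "tool_rot": TCP orientation; "wrist_force": force on the tool from outside, world axes, zero at the start; "ft_torque": the same for the moment, N m; "grip_width": finger opening in m.
Only numpy, scipy, OpenCV 4.12 (cv2) and the standard library are available. Lean on these libraries where they do the work, as an engineer would, in place of code of your own. Each camera call takes 0.05 s, during which the arm holds its last target. There are 200 camera calls.

## Working session

There is one attempt and no reset: what is moved stays moved. The work goes in short steps, Python scripts to look and compute and a tool call to move; the robot and the scene stay as the last step left them, time stands still between calls to the robot, and variables do not carry over. Pictures are saved under pics/ and viewed, about 8 in all and at most 12, crops included, and the job is handed in when it is done.

Besides the shell and the picture viewer there is one more tool, called after "Emit:" as name(argument=value, ...), one argument or row to a line, values as JSON. apply_moves: Moves the arm, as the interface text tells. Its arguments: {"type":"object","properties":{"deltas":{"type":"array","items":{"type":"number"}},"grip_force":{"type":"number"}},"required":["deltas"]}

```bash
mkdir -p pics
python3 - <<'E'
from bench import *
import cv2
print(state(), grip_depth if not callable(grip_depth) else grip_depth())
for n in("side","top"):
    cv2.imwrite(f"pics/{n}0.png",get_image(n)[:,:,::-1]); print(n,camera_model(n))
E
```

```text
{'time_s': 0.0, 'qpos': array([-1.42151553e+00,  4.94225265e-01,  1.34613428e+00,  7.28726001e-06,
        1.30249556e+00, -9.54883577e-02]), 'joint_velocities': array([-0.00121177, -0.00092325,  0.00124418, -0.00042135, -0.00103571,
        0.00097001]), 'joint_efforts': array([ 3.67608827e-04, -8.78833008e+01, -3.81844819e+01,  7.09856325e-02,
        5.31577365e-02, -4.26731469e-05]), 'ee_pos': array([ 0.15141312, -0.6059874 ,  0.21331103]), 'tool_rot': array([ 9.92520271e-01,  1.22078309e-01, -1.34641328e-05, -6.31091273e-04]), 'wrist_force': array([-0.59639678,  0.44699267,  0.27979308]), 'ft_torque': array([ 0.03125315, -0.01163254, -0.04959004]), 'grip_width': 0.09115448231413298} -0.0188
side {'K': array([[585.42546239,   0.        , 321.5111175 ],
       [  0.        , 585.42546239, 247.82482181],
       [  0.        ,   0.        ,   1.        ]]), 'k1': -0.03820766521403223, 'rvec': array([ 0.68198628, -2.67343101,  1.03568916]), 'tvec': array([0.44979868, 0.2761451 , 0.74757581])}
top {'K': array([[440.57755944,   0.        , 307.7608102 ],
       [  0.        , 440.57755944, 235.62780187],
       [  0.        ,   0.        ,   1.        ]]), 'k1': -0.10593870480755063, 'rvec': array([ 2.16971773, -2.16233888,  0.11408355]), 'tvec': array([-0.04559634,  0.53661732,  0.7922259 ])}
```

View pics/top0.png

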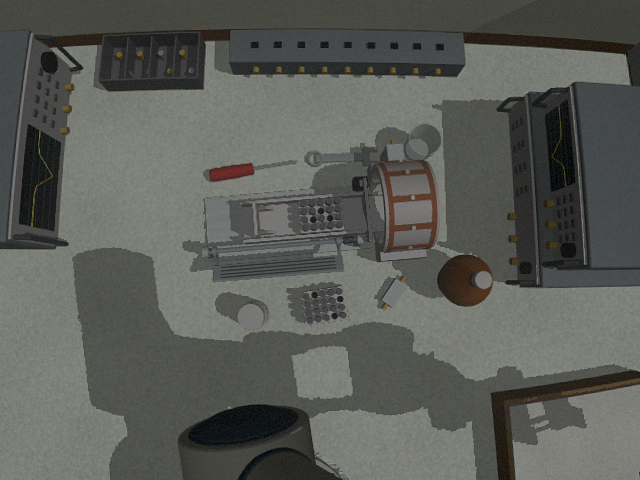

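View pics/side0.png

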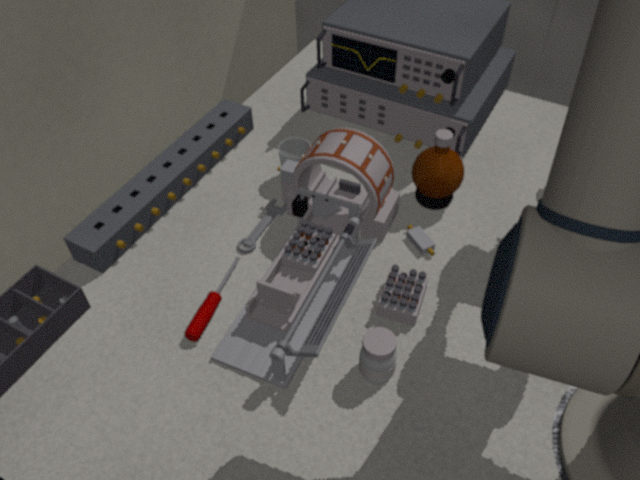

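The top view shows the loader with its chute along the image's horizontal. The bar is at about (280,263), the push plate at (254,218), and the coil at (405,205). Next I'll zoom in for precise pixel positions.

Run:
```python
import cv2
for n,(u,v,w,h),k in(("top0",(190,170,200,120),4),("side0",(200,200,190,190),3)):
    c=cv2.resize(cv2.imread(f"pics/{n}.png")[v:v+h,u:u+w],None,fx=k,fy=k,interpolation=cv2.INTER_CUBIC)
    c=cv2.convertScaleAbs(c,alpha=1.4)
    for i in range(0,w,20): cv2.putText(c,str(u+i),(i*k,8),0,.35,(0,0,255)); cv2.line(c,(i*k,10),(i*k,16),(0,0,255))
    for i in range(0,h,20): cv2.putText(c,str(v+i),(0,i*k+4),0,.35,(0,0,255))
    cv2.imwrite(f"pics/{n}z.png",c)
```

```text
(no output)
```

View pics/top0z.png

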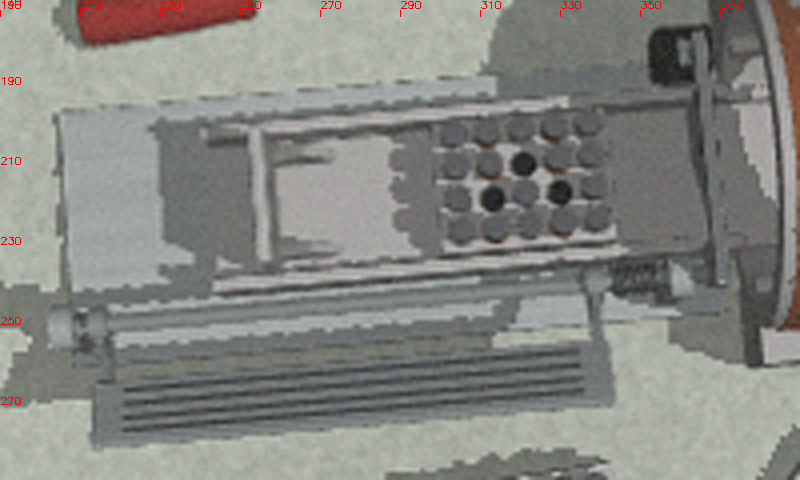

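View pics/side0z.png

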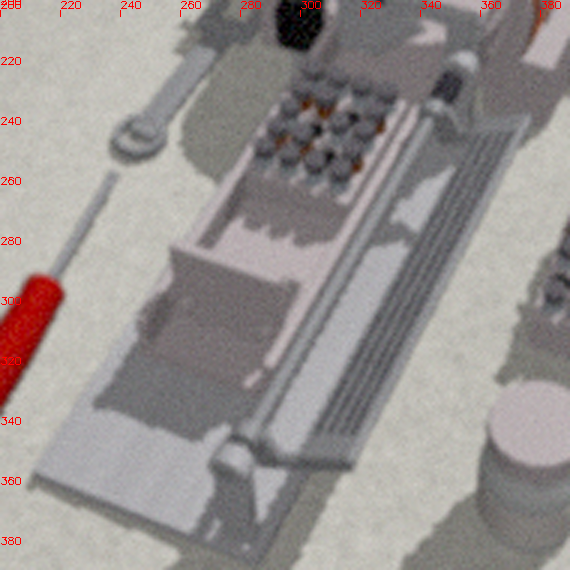

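```bash
cat > h.py <<'E'
import numpy as np, cv2
from bench import *
from scipy.optimize import least_squares
def proj(n,P):
    c=camera_model(n); return cv2.projectPoints(np.array([P],float),c["rvec"],c["tvec"],c["K"],np.array([c["k1"],0,0,0.]))[0][0,0]
def world(p,L):  # p=x,y,yaw; L loader mm -> m. yaw=direction of loader x
    c,s=np.cos(p[2]),np.sin(p[2]); a,b=L[0]/1e3,L[1]/1e3
    return np.array([p[0]+c*a-s*b,p[1]+s*a+c*b,L[2]/1e3])
E
python3 - <<'E'
from h import *
O=[("top",(-60,-300,8),(204.5,198.2)),("top",(103,-278,88),(213.5,281.8)),("top",(103,-50,88),(343,270.8)),("top",(75,-50,72.3),(342,255)),
("top",(38,-225,52),(243.2,243)),("side",(-60,-300,8),(211.7,358.3)),("side",(64,-300,8),(283.3,389)),("side",(103,-278,88),(317.3,355)),("side",(103,-50,88),(376,239.3))]
C=[("top",-30,(252.5,202.5)),("top",30,(255.5,237.5)),("side",-30,(256.7,283.3)),("side",30,(299.3,295.7))]
def f(q): return np.ravel([proj(n,world(q,L))-uv for n,L,uv in O]+[proj(n,world(q,(x,q[3],84)))-uv for n,x,uv in C])
r=least_squares(f,[.5,-.3,3.14,-200],x_scale=[.01,.01,.01,10],loss="soft_l1"); q=r.x
print(q,np.degrees(q[2]));print(f(q).reshape(-1,2).round(1))
np.save("q.npy",q)
s=state();from scipy.spatial.transform import Rotation as R
ty=R.from_quat(s["tool_rot"]).as_matrix()[:,1]; print("tool y ang",np.degrees(np.arctan2(ty[1],ty[0])))
for y in(q[3]-16-14,-86): print(y,world(q,(43,y,50)),world(q,(43,y,50))-s["ee_pos"])
print("feed",world(q,(0,1,0))-world(q,(0,0,0)))
E
```

```text
[ 5.76712550e-01 -1.45763361e-01  3.22764465e+00 -1.98167761e+02] 184.9304163747589
[[-0.7  0.3]
 [-2.6 -0.1]
 [ 0.2  0.1]
 [-1.   0.2]
 [-1.2  0.5]
 [-0.4 -0.4]
 [ 4.  -0.6]
 [ 0.7 -0.3]
 [ 2.7 -1.1]
 [-0.5 -0.3]
 [-1.2 -1.4]
 [ 0.6 -1.6]
 [-4.9 -1. ]]
tool y ang -75.97335217167529
-228.16776120642908 [0.51426159 0.07786447 0.05      ] [ 0.36282831  0.68392935 -0.16343393]
-86 [ 0.52648032 -0.06377725  0.05      ] [ 0.37504704  0.54228763 -0.16343393]
feed [ 8.59458368e-05 -9.96299811e-04  0.00000000e+00]
```

Emit:
apply_moves(
  deltas=[0.0725, 0.02, 0.038, 0.01, 4.5, 0.0725, 0.04, 0.076, 0.02, 9, 0.0725, 0.06, 0.115, 0.03, 13.5, 0.0725, 0.081, 0.153, 0.03, 18, 0.0725, 0.101, 0.191, 0.03, 22.5, 0.0725, 0.121, 0.229, 0.03, 27, 0.0725, 0.141, 0.268, 0.03, 31.5, 0.0725, 0.161, 0.306, 0.03, 36, 0.0725, 0.182, 0.344, 0.03, 40.5, 0.0725, 0.202, 0.382, 0.03, 45, 0.0725, 0.222, 0.42, 0.03, 49.5, 0.0725, 0.242, 0.459, 0.03, 54, 0.0725, 0.262, 0.497, 0.03, 58.5, 0.0725, 0.282, 0.535, 0.03, 63, 0.0725, 0.303, 0.573, 0.02, 67.5, 0.0725, 0.323, 0.612, 0.0, 72, 0.0725, 0.343, 0.65, -0.02, 76.5, 0.0725, 0.363, 0.688, -0.05, 80.9, 0.0725, 0.363, 0.688, -0.084, 80.9, 0.0725, 0.363, 0.688, -0.084, 80.9],
)

```text
time_s: 2.1
ee_pos: [0.512, 0.0825, 0.1263]
tool_rot: [0.675, 0.737, -0.003, -0.002]
wrist_force: [-0.3, -0.4, 0.3]
grip_width: 0.0723
```

```bash
cat > look.py <<'E'
import sys
from h import *
k=sys.argv[1]
a=get_image("side")[180:420,180:420,::-1]; b=get_image("top")[140:320,180:420,::-1]
a=cv2.resize(a,(560,560),interpolation=cv2.INTER_CUBIC) if 0 else cv2.resize(a,(400,400)); b=cv2.resize(b,(400,300))
cv2.imwrite(f"pics/{k}.png",cv2.convertScaleAbs(np.hstack([a,np.vstack([b,np.zeros((100,400,3),np.uint8)])]),alpha=1.4))
s=state(); q=np.load("q.npy"); d=s["ee_pos"][:2]-q[:2]; c,n=np.cos(q[2]),np.sin(q[2])
print(s["time_s"],s["qpos"],s["ee_pos"],s["grip_width"],"loader xy mm",(c*d[0]+n*d[1])*1e3,(-n*d[0]+c*d[1])*1e3, s["wrist_force"])
from scipy.spatial.transform import Rotation as R
ty=R.from_quat(s["tool_rot"]).as_matrix()[:,1]; print(np.degrees(np.arctan2(ty[1],ty[0])))
E
python3 look.py a
```

```text
2.2 [ 4.21662164e-02  4.53874186e-01  1.70040633e+00 -1.79302402e-04
  9.89167162e-01 -4.33414923e-02] [0.51388875 0.08128174 0.13014308] 0.07223098879165918 loader xy mm 43.07776216105363 -231.60443152629986 [-0.12661579  0.35462511  0.92722587]
4.904879091108482
```

View pics/a.png

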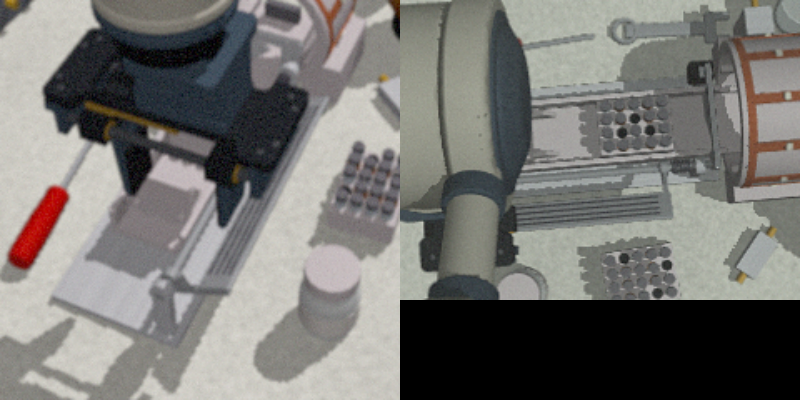

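Emit:
apply_moves(
  deltas=[0.0725, 0, 0, -0.02, 0, 0.0725, 0, 0, -0.04, 0, 0.0725, 0, 0, -0.05, 0, 0.0725, 0, 0, -0.058, 0, 0.0725, 0, 0, -0.066, 0, 0.0725, 0, 0, -0.073, 0, 0.0725, 0, 0, -0.079, 0, 0.0725, 0, 0, -0.079, 0, 0.0725, 0, 0, -0.079, 0],
)

```text
time_s: 3.1
ee_pos: [0.515, 0.0816, 0.0512]
tool_rot: [0.676, 0.737, 0.0, 0.0]
wrist_force: [1.6, -0.7, 5.0]
grip_width: 0.0724
```

```bash
python3 look.py b
```

```text
3.2 [ 4.26829840e-02  5.76185339e-01  1.76868094e+00 -8.15488040e-05
  7.95784616e-01 -4.32724263e-02] [0.5149275  0.08162577 0.0513608 ] 0.07231363176516654 loader xy mm 42.013288685409094 -231.85791245885844 [ 1.35372806 -1.43726579  5.23457469]
4.928152718703846
```

View pics/b.png

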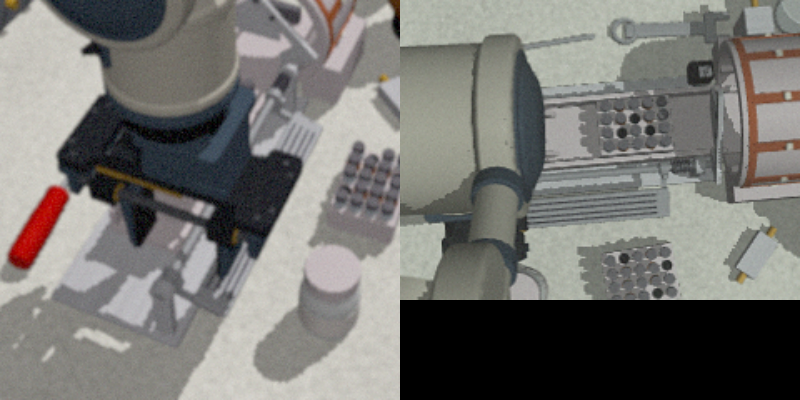

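Run:
```python
from h import *
q=np.load("q.npy")
# shut far tip of arm at px ~(364,178) in first top picture; predict tip for angles
for a in(0,.5,.6,.7,.78,.9):
    c,s=np.cos(a),np.sin(a); r=[]
    for dx,dz in((-102,8),(-66,-26)): r.append(proj("top",world(q,(50+c*dx+s*dz,0,68-s*dx+c*dz))).round(1))
    print(a,r)
b=cv2.resize(get_image("top")[165:255,330:410,::-1],None,fx=7,fy=6.5,interpolation=cv2.INTER_CUBIC)
cv2.imwrite("pics/c.png",cv2.convertScaleAbs(b,alpha=1.5))
```

```text
0 [array([362.6, 181.8]), array([362.2, 205. ])]
0.5 [array([367. , 184.8]), array([364.4, 199.1])]
0.6 [array([368.1, 187.3]), array([365. , 199.1])]
0.7 [array([369.1, 190.4]), array([365.6, 199.4])]
0.78 [array([370. , 193.3]), array([366.1, 200. ])]
0.9 [array([371.2, 198.3]), array([366.9, 201.3])]
```

View pics/c.png

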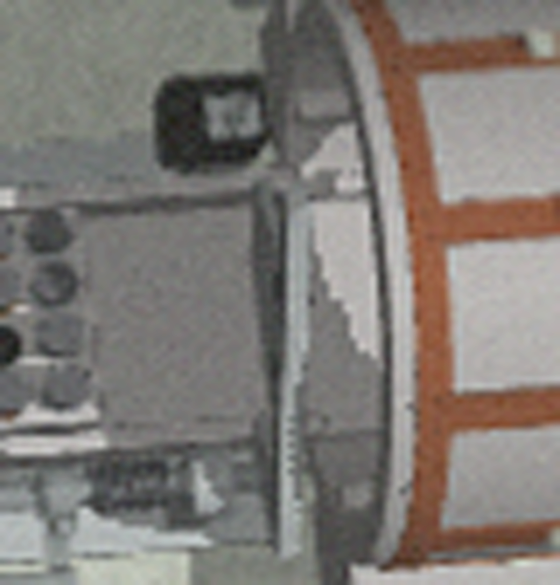

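The gate tip is at about (370.7,192.4), which matches roughly 0.75–0.78 rad. Now I'll push.

Emit:
apply_moves(
  deltas=[0.0725, 0.0006, -0.007, 0, 0, 0.0725, 0.0012, -0.013, 0, 0, 0.0725, 0.0016, -0.018, 0, 0, 0.0725, 0.0021, -0.024, 0, 0, 0.0725, 0.0027, -0.031, 0, 0, 0.0725, 0.0034, -0.039, 0, 0, 0.0725, 0.004, -0.047, 0, 0, 0.0725, 0.0047, -0.055, 0, 0, 0.0725, 0.0054, -0.063, 0, 0, 0.0725, 0.0061, -0.071, 0, 0, 0.0725, 0.0068, -0.079, 0, 0, 0.0725, 0.0075, -0.087, 0, 0, 0.0725, 0.0082, -0.095, 0, 0, 0.0725, 0.0089, -0.103, 0, 0, 0.0725, 0.0095, -0.11, 0, 0, 0.0725, 0.0101, -0.117, 0, 0, 0.0725, 0.0106, -0.123, 0, 0, 0.0725, 0.011, -0.128, 0, 0, 0.0725, 0.0113, -0.131, 0, 0, 0.0725, 0.0113, -0.131, 0, 0],
)

```text
time_s: 5.25
ee_pos: [0.5253, -0.0499, 0.0509]
tool_rot: [0.676, 0.737, -0.0, -0.0]
wrist_force: [-0.6, 1.2, 3.4]
grip_width: 0.0724
```

```bash
python3 look.py d
```

```text
5.35 [-2.07544253e-01  5.83469402e-01  1.75193238e+00 -2.12014621e-04
  8.06905655e-01 -2.93025263e-01] [ 0.5253442  -0.04977324  0.05081631] 0.07235244883089267 loader xy mm 42.92832145740011 -100.04983929427333 [-1.33536976 -0.37552349  2.90547241]
4.906108388584652
```

View pics/d.png

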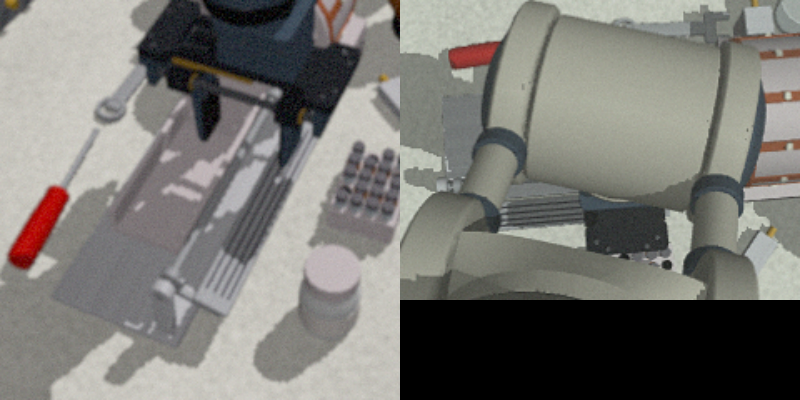

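The carrier is moving ahead of the far finger, with about 14 mm left.

Emit:
apply_moves(
  deltas=[0.0725, 0.0002, -0.003, 0, 0, 0.0725, 0.0005, -0.006, 0, 0, 0.0725, 0.0007, -0.008, 0, 0, 0.0725, 0.0009, -0.01, 0, 0, 0.0725, 0.001, -0.012, 0, 0, 0.0725, 0.001, -0.012, 0, 0],
)

```text
time_s: 5.95
ee_pos: [0.5264, -0.0614, 0.0508]
tool_rot: [0.676, 0.737, -0.0, -0.0]
wrist_force: [-1.3, 2.9, 3.8]
grip_width: 0.0721
```

Emit:
apply_moves(
  deltas=[0.0725, 0.0001, -0.001, 0, 0, 0.0725, 0.0002, -0.002, 0, 0, 0.0725, 0.0002, -0.002, 0, 0],
)

```text
time_s: 6.25
ee_pos: [0.5266, -0.0633, 0.0508]
tool_rot: [0.676, 0.737, -0.0, -0.0]
wrist_force: [-1.2, 5.4, 3.6]
grip_width: 0.0725
```

Emit:
apply_moves(
  deltas=[0.0725, 0.0001, -0.001, 0, 0, 0.0725, 0.0002, -0.002, 0, 0, 0.0725, 0.0002, -0.002, 0, 0],
)

```text
time_s: 6.55
ee_pos: [0.5266, -0.0639, 0.0509]
tool_rot: [0.676, 0.737, 0.0, -0.001]
wrist_force: [-0.2, 19.7, 7.5]
grip_width: 0.0728
```

Emit:
apply_moves(
  deltas=[0.0725, 0.0001, -0.001, 0, 0, 0.0725, 0.0002, -0.002, 0, 0, 0.0725, 0.0002, -0.002, 0, 0],
)

```text
time_s: 6.85
ee_pos: [0.5265, -0.0641, 0.0509]
tool_rot: [0.676, 0.737, 0.001, -0.002]
wrist_force: [0.4, 40.6, 11.6]
grip_width: 0.0725
```

The force rises steeply at loader y ≈ −86, which is the expected home position. I'll back off along the bar and then lift to release it.

Emit:
apply_moves(
  deltas=[0.0725, -0.0002, 0.003, 0, 0, 0.0725, -0.0006, 0.007, 0, 0, 0.0725, -0.001, 0.012, 0, 0, 0.0725, -0.001, 0.012, 0, 0, 0.0725, -0.001, 0.012, 0.006, 0, 0.0725, -0.001, 0.012, 0.013, 0, 0.0725, -0.001, 0.012, 0.02, 0, 0.0725, -0.001, 0.012, 0.028, 0, 0.0725, -0.001, 0.012, 0.036, 0, 0.0725, -0.001, 0.012, 0.05, 0, 0.0725, -0.001, 0.012, 0.07, 0, 0.0725, -0.001, 0.012, 0.1, 0, 0.0725, -0.001, 0.012, 0.13, 0, 0.0725, -0.001, 0.012, 0.15, 0, 0.0725, -0.001, 0.012, 0.15, 0],
)

```text
time_s: 8.35
ee_pos: [0.5278, -0.0557, 0.2041]
tool_rot: [0.676, 0.737, 0.001, 0.002]
wrist_force: [0.3, -0.1, -0.6]
grip_width: 0.0725
```

Emit:
apply_moves(
  deltas=[0.0725, -0.01, 0.03, 0.01, 0, 0.0725, -0.02, 0.07, 0.02, 0, 0.0725, -0.03, 0.11, 0.02, 0, 0.0725, -0.04, 0.15, 0.02, 0, 0.0725, -0.05, 0.19, 0.02, 0, 0.0725, -0.06, 0.23, 0.02, 0, 0.0725, -0.07, 0.27, 0.02, 0, 0.0725, -0.08, 0.3, 0.02, 0, 0.0725, -0.08, 0.3, 0.02, 0, 0.0725, -0.08, 0.3, 0.02, 0],
)

```text
time_s: 9.35
ee_pos: [0.4459, 0.2449, 0.2206]
tool_rot: [0.675, 0.737, -0.0, -0.0]
wrist_force: [0.0, -0.6, 0.2]
grip_width: 0.0721
```

```bash
python3 look.py e
python3 - <<'E'
from h import *
q=np.load("q.npy")
for y in(-70,): print([proj(n,world(q,(x,y,84))) for n in("top","side") for x in(-30,30)])
E
```

```text
9.45 [ 3.82714801e-01  3.23500646e-01  1.61764571e+00 -2.38971175e-04
  1.20091133e+00  2.97307112e-01] [0.44643837 0.24388341 0.22074421] 0.07183810101412039 loader xy mm 96.30362495551593 -399.4015228215886 [ 0.38136328 -1.10778249  0.13969933]
4.898449110687123
[array([324.76029439, 196.17183589]), array([327.7605658 , 229.99803564]), array([295.48018018, 224.35513752]), array([330.09800766, 235.09366842])]
```

View pics/e.png

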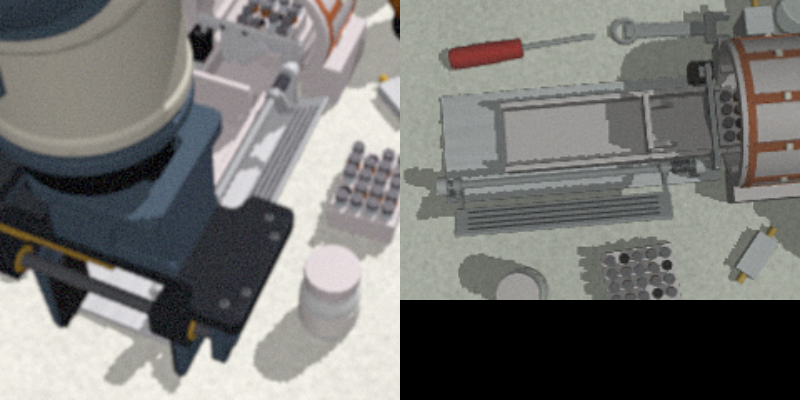

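```bash
python3 -c "from bench import *;print(sign_off())"
```

```text
the job is handed in; nothing more can be done
None
```

The carrier is home in the coil, the gate is shut behind the vials, and I handed the job in at about 9.5 s of the 35 s allowed.

One fingertip held the bar down with the gate at about 0.75–0.78 rad while the other finger pushed the tail plate along the chute. I backed the fingers off 12 mm along the bar, lifted straight up so the gate dropped, and moved the arm clear.

**Checks**
- **Gate up:** before the push, the gate tip in the top picture matched the position expected at about 0.78 rad. I did not see the gate while the vials passed under it, because the arm blocked the view. The fingertip height stayed within 0.5 mm throughout.
- **Carrier home:** the fingers stopped at loader y ≈ −86 mm, where home was expected. The push force rose from about 5 N to 20 N and then 41 N over the last 4 mm of commanded travel, and the fingers moved under 1 mm. That 41 N was the deliberate fingertip push against the stop, not contact by the arm or gripper body. It is close to the 40 N figure in the rules.
- **Final pictures:** the gate is down behind the vials, the plate stands outside it, and the robot touches nothing. No bystander I could see in the final crops had visibly moved; the sphere and most of the beaker were outside them.

**Disagreement:** in the final top picture the plate appears about 2 px (roughly 4 mm) further in than predicted. I put that down to picking and fit error, since the initial fit was off by about 1 px the same way.

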